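Unlock the cam lifter and hold it at full lift

ROBOT

A 7-joint arm with a two-finger parallel gripper is mounted at the origin on a cart in front of the work surface, level with it; the furniture and walls round the work are solid. World frame = base frame: x ahead of the robot, y to its left, z up, the work surface at z = 0. Lengths are in m, angles in degrees, forces in N, time in s.
With the tool pointing down it reaches from about 0.425 to 0.875 m from the base axis. Payload 4.7 kg.
Tool frame: the origin (TCP) lies at the very end of the fingers, on their centre line; the grasp point (between the pads) lies 19 mm behind it; y points along the fingers, z is the direction in which the jaws open and shut, and the axes are right-handed (so a half turn about y gives the same grasp; the last joint's range is limited). The gripper opens to 87 mm and grips with 3 to 60 N. Pads are 19 mm wide; open, the fingers measure 117 mm over their backs; the gripper's body (75 mm by 190 mm) begins 51 mm behind the grasp point.
Start: joints at [-71.614, 18.392, -4.016, 83.108, 1.295, 78.541, -3.26], TCP at [0.196, 0.62, 0.223] pointing down, gripper open.
Joint ranges: [-163.93, 163.93], [-17.29, 119.83], [-79.2, 71.16], [3.27, 140.29], [-89.18, 269.18], [5.43, 117.66], [-154.24, 154.24]. Speed limits (degrees/s): [147.25, 147.25, 180, 180, 180, 180, 180].

INTERFACE

Orientations are given as [roll, pitch, yaw] about the fixed x, y, z axes, in that order (R = Rz(yaw) Ry(pitch) Rx(roll)).
In Python, from cell import env gives the robot as it stands.
- The arm moves only by the shell command python3 -m pendant 'ROWS' [FORCE]. ROWS is JSON, one flat list of numbers, 7 for each row, row after row: the shift along the world's x, y, z in units of 40 mm (1.0 is 40 mm), then the turn, a rotation vector about the world's x, y, z in units of 10 degrees (1.0 is 10 degrees), then the finger opening in mm, from 0 to 87. In form: [x, y, z, wx, wy, wz, jaw, x, y, z, wx, wy, wz, jaw, ...]. A call has 1 to 10 rows; each row shifts and turns the commanded pose from where the row before left it; what a row does not reach is not made up. A row lasts 1/8 s, in which the tool goes at most 62.5 mm and 10.7 degrees, less where a joint would pass 70% of its speed; a pose out of reach is approached as far as the arm can. A call is refused whole if a number of a shift passes 1 or a number of a turn 1, either way. A call with a gripper value outside its range is refused whole. The fingers move at their own pace and stop on an object; FORCE is the grip in N (left out, the last holds). Time passes only in rows, so rows that do not move let the fingers close. It gives the time, the measured TCP pose, the force and the opening at its end, in the units of the state.
- env.get_obs(): the state, without advancing time (a new reading comes with each control period).
- env.read_camera(name): name is "scene" or "top" or "wrist"; returns a dict with "image" (420x560x3 uint8, red, green, blue), "fx", "fy", "cx", "cy" (pixels), "cam_to_world" (4x4, takes a point from camera to world coordinates). Camera axes: x right, y up, looking along -z (the intrinsics and any distortion apply to the point x, -y, -z); pixel columns grow to the right and rows downward; lengths in m; the calibration is good to about 2 mm. A picture is of the moment at which its call begins. There is no depth.
- env.sign_off(): hands the job in, once; it reports no verdict.
The state is a dict: "time_s": time; "qpos": joint angles; "joint_velocities": joint speeds; "effort": joint torques, N m; "tool_pos": TCP position; "tool_rot": TCP orientation; "force": force on the tool from outside, world axes, zero at the start; "wrist_torque": the same for the moment, N m; "grip_width": finger opening in m.
Only numpy, scipy, OpenCV 4.12 (cv2) and the standard library are available. Lean on these libraries where they do the work, as an engineer would, in place of code of your own. Each camera call takes 0.05 s, during which the arm holds its last target.

TASK

The cam lifter carrying the pale reference block is locked: pull the lock pin up out of its upright sleeve and put it in the empty steel tool cup. Then swing the lifter's roller-ended lever up until it stands straight up, where the cam lifts the platform highest, and finish with the gripper still holding it there, because it springs back when let go. The block must stay on the platform and the other things on the worktop must stay where they are.

Things in the scene. Friction and masses are not known exactly. Their poses are not given: they have to be found in the camera images.
- cam_lifter: Cam lifter, fixed to the worktop: dark steel base plate 200 x 200 x 12 mm with two aluminium bearing cheeks, a lever and a small platform. Origin on the worktop; the plate spans x -100..100, y -110..90 mm of it. z is up; y is the lever's hinge axis; x points to the far side, away from the side to which the lever leans at the start (roughly the robot's side).
- cam_lever (a joint): Lever angle: 0 = straight up, greatest lift; negative = leaning to the lifter's -x; positive = past the top, platform sinks again. Range -1.25..0.45; starts at -1.25 to -1.05, held by friction. A spring pulls it back: raising it takes about 3 to 7 N at the roller; let go at the top it returns to about -1.1. While the pin is in its sleeve a lug on the hub strikes it at about -0.5.
- lever_roller (a point): Centre of the black roller grip on the end of the 12 mm thick lever, 120 mm from the hinge axis: 30 mm in diameter, 32 mm long along the hinge axis (the lifter's y), turning freely on the lever about its own axis. About 93 to 115 mm above the worktop at the start, 175 mm with the lever upright. Gripped on its two flat ends it turns with the fingers as the lever swings.
- lever_hinge (a point): Point on the lever's hinge axis in the lever's swing plane, at (0, 50, 55) mm in the lifter's frame; fixed, axes as the lifter's. The roller's centre is at 120 mm x (sin q, 0, cos q) from here, q = joint value. The pin's sleeve (outer diameter 22, bore 12 mm, rim 50 mm above the worktop) stands 30 mm from here in +x.
- lock_pin: Loose lock pin, 80 g: steel rod 10 mm in diameter with a grey cylindrical grip 22 mm in diameter on top, from 98 to 132 mm above its lower tip. Origin at the lower tip, z along the pin toward the grip. At the start it stands upright in the sleeve with its tip 12 mm above the worktop, 38 mm deep in the sleeve, 1 mm of play all round.
- tool_cup: Empty open steel cup, fixed to the worktop: 64 mm outer diameter at the rim, narrowing slightly downward, 85 mm high, wall 3 mm. Origin at the centre of its underside, z up. The pin may lean in it.
- ref_block: Pale reference block 40 x 40 x 18 mm, 225 g, loose on the lifter's platform, inside a rim 4 mm high. Origin at the centre of its underside.
- platform_top (a point): Centre of the top face of the platform (80 x 64 mm), above (0, -45) mm of the lifter's frame, about 87 mm above the worktop at the start and 93 mm at full lift; axes as the lifter's.
- oil_bottle: Bystander: small bottle with black cap, 32 mm in diameter, 77 mm high. Origin under its centre.
- tape_measure: Bystander: tape measure, 34 x 85 x 63 mm. Origin under its centre.
- torch: Bystander: black pocket torch lying down, 31 x 105 x 31 mm. Origin under its centre.
- tape_roll: Bystander: roll of black tape lying flat, 66 x 68 x 19 mm. Origin under its centre.
- battery: Bystander: black tool battery, 65 x 100 x 48 mm. Origin under its centre.
Not all that is in view belongs to the job. There is more than one size of the ref_block; the one meant has the size given above.

How it is judged (in metres and radians):
On the way, in this order (a step that is already met when the one before it is completed fails the run):
1. the lock pin is pulled up clear of its sleeve in the gripper (z of lock_pin in the frame of cam_lifter above 0.055 m and contact force between the fingers and lock_pin above 0.5 N), for 0.1 s.
2. the lock pin is in the tool cup, let go, and the lever not yet up (z of lock_pin in the frame of tool_cup between -0.005 and 0.03 m and horizontal distance between lock_pin and tool_cup below 0.034 m and contact force between the fingers and lock_pin below 0.1 N and value of joint cam_lever below -0.3 rad), for 0.2 s.
At the end, for the whole second after the job is handed in: The lever stands within 0.15 rad (about 9 degrees) of straight up, at rest, with the fingers holding it (contact force over 0.5 N); the lock pin's tip is inside the tool cup, less than 30 mm above its underside, and not held; the reference block rests on the platform (value of joint cam_lever between -0.15 and 0.15 rad and velocity of joint cam_lever between -0.1 and 0.1 rad/s and contact force between the fingers and cam_lever above 0.5 N and z of lock_pin in the frame of tool_cup between -0.005 and 0.03 m and horizontal distance between lock_pin and tool_cup below 0.034 m and contact force between the fingers and lock_pin below 0.1 N and x of ref_block in the frame of platform_top between -0.03 and 0.03 m and y of ref_block in the frame of platform_top between -0.025 and 0.025 m and z of ref_block in the frame of platform_top between -0.003 and 0.006 m); the arm keeps its last pose, push and grip.
It fails at once if a bystander is moved more than 30 mm (distance of any of oil_bottle, tape_measure, torch, tape_roll, battery from where it was at the start of the episode above 0.03 m).
It fails at once if the reference block leaves the platform (z of ref_block in the frame of platform_top below -0.006 m or z of ref_block in the frame of platform_top above 0.02 m).
It also fails if it takes over 58 s, if anything falls off the work surface, if the arm or the gripper's body presses on something with over 40 N, if the wrist force passes 120 N, or if a joint passes its speed limit or range.

## Working session

There is one attempt and no reset: what is moved stays moved. The work goes in short steps, Python scripts to look and compute and a shell command to move; the robot and the scene stay as the last step left them, time stands still between calls to the robot, and variables do not carry over. Pictures are saved under pics/ and viewed, and the job is handed in when it is done.

```bash
ls; mkdir -p pics
python3 - <<'E'
from cell import env
import cv2
o=env.get_obs();print(o)
for n in("scene","top","wrist"):
    c=env.read_camera(n);print(n,c["fx"],c["fy"],c["cx"],c["cy"],c["cam_to_world"],[k for k in c])
    cv2.imwrite(f"pics/{n}0.png",c["image"][:,:,::-1])
E
```

```text
pics
{'time_s': 0.0, 'qpos': array([-71.61455527,  18.43794542,  -4.01625033,  83.17616483,
         1.29292365,  78.53817064,  -3.26052031]), 'joint_velocities': array([ 0.00881187,  0.10244982, -0.10297795, -0.08298173, -0.01934653,
        0.07336178, -0.03729152]), 'effort': array([ 7.05242583e-04, -4.91294432e+01, -4.03346876e-01, -3.12519479e+01,
       -6.38628239e-02,  4.38720058e-02,  1.66864388e-04]), 'tool_pos': array([0.19616045, 0.61911892, 0.22146314]), 'tool_rot': array([-9.01071521e+01, -3.43909416e-03, -1.75759167e+01]), 'force': array([-0.29630305,  0.95626531,  0.93607909]), 'wrist_torque': array([-0.00110024, -0.01621323, -0.01155436]), 'grip_width': 0.08720690764720264}
scene 449.97480317266843 449.97480317266843 285.85461252683575 203.72331877656404 [[ 0.77778351  0.39489999 -0.48898549 -0.14156781]
 [-0.62849474  0.48014298 -0.61192898 -0.90439125]
 [-0.0068678   0.78327308  0.62163986  1.03314748]
 [ 0.          0.          0.          1.        ]] ['image', 'fx', 'fy', 'cx', 'cy', 'cam_to_world']
top 546.4590416990068 546.4590416990068 283.56124653514655 211.2075286421294 [[-0.01026219  0.99690357 -0.07796122  0.46327735]
 [-0.99994425 -0.01003692  0.00328071 -0.00696904]
 [ 0.00248806  0.07799054  0.99695099  1.64701649]
 [ 0.          0.          0.          1.        ]] ['image', 'fx', 'fy', 'cx', 'cy', 'cam_to_world']
wrist 321.43758948156676 321.43758948156676 279.46926668798966 208.7010692289619 [[ 3.02417372e-01 -9.23417427e-01 -2.36313328e-01  1.31969583e-01]
 [ 9.53175090e-01  2.92718022e-01  7.59829494e-02  6.41585442e-01]
 [-9.90809745e-04 -2.48226541e-01  9.68701503e-01  3.84202390e-01]
 [ 0.00000000e+00  0.00000000e+00  0.00000000e+00  1.00000000e+00]] ['image', 'fx', 'fy', 'cx', 'cy', 'cam_to_world']
```

View pics/scene0.png

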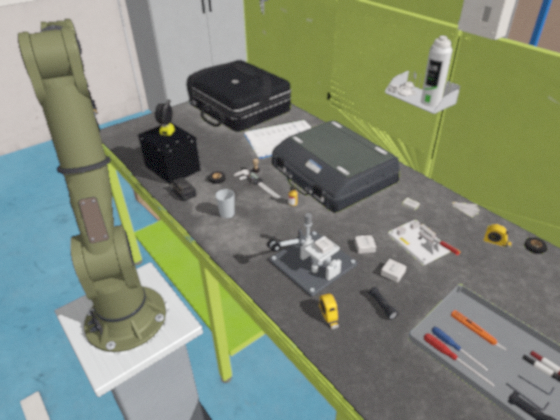

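View pics/top0.png

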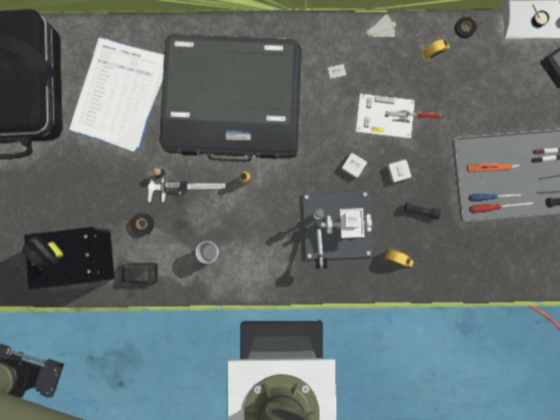

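View pics/wrist0.png

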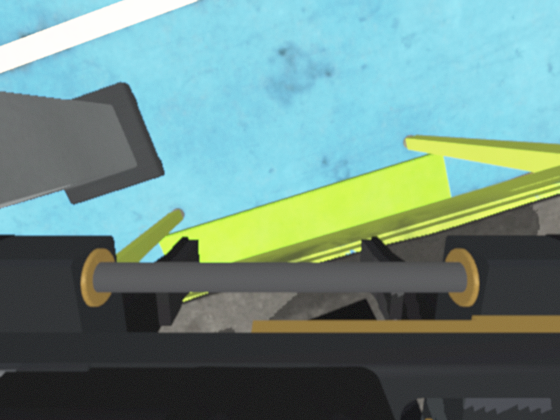

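The scene shows the lifter near (338,226) in top, with the roller at (321,262), the pin grip at (319,214), and the cup at (207,252). The block is on the platform at (352,222), with two other pale blocks at (354,165) and (399,171). Next I'll enlarge these.

Run:
```python
import cv2
a=cv2.imread("pics/top0.png")[180:275,290:385];cv2.imwrite("pics/topc.png",cv2.resize(a,None,fx=6,fy=6,interpolation=cv2.INTER_CUBIC))
a=cv2.imread("pics/scene0.png")[180:300,205:355];cv2.imwrite("pics/scc.png",cv2.resize(a,None,fx=5,fy=5,interpolation=cv2.INTER_CUBIC))
a=cv2.imread("pics/top0.png")[225:285,175:240];cv2.imwrite("pics/cupc.png",cv2.resize(a,None,fx=6,fy=6,interpolation=cv2.INTER_CUBIC))
```

```text
(no output)
```

View pics/topc.png

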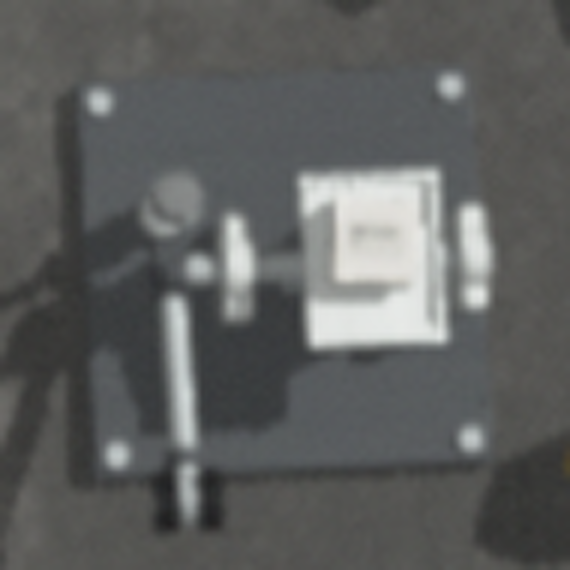

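View pics/scc.png

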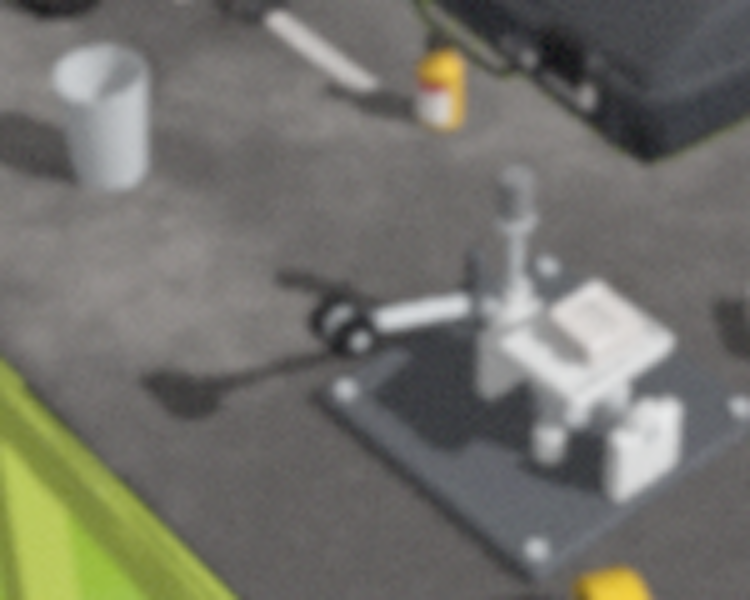

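View pics/cupc.png

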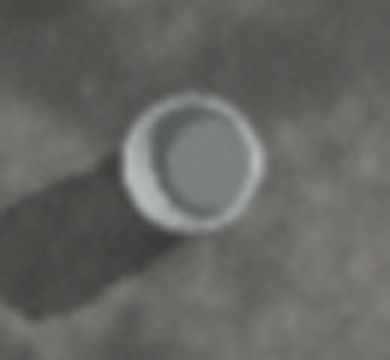

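The top crop shows the block on the platform (crop 370,235), the pin grip at (175,205), the lever ending in the roller at (188,498), and the cup rim centred at (194,163) in its own crop. The block is the one sitting on the platform, while the other two pale blocks lie on the bench. Next I'll compute world positions.

```bash
cat > h.py <<'E'
import numpy as np
def ray(c,u,v):
    T=np.array(c["cam_to_world"]);d=T[:3,:3]@np.array([(u-c["cx"])/c["fx"],-(v-c["cy"])/c["fy"],-1.0]);return T[:3,3],d
def atz(c,u,v,z):
    o,d=ray(c,u,v);return o+d*(z-o[2])/d[2]
def proj(c,p):
    T=np.array(c["cam_to_world"]);q=T[:3,:3].T@(np.array(p)-T[:3,3]);return c["cx"]+c["fx"]*q[0]/-q[2],c["cy"]-c["fy"]*q[1]/-q[2]
E
python3 - <<'E'
from cell import env
from h import *
np.set_printoptions(precision=4,suppress=True)
t=env.read_camera("top");s=env.read_camera("scene")
T=lambda x,y,z:atz(t,290+(x+.5)/6-.5,180+(y+.5)/6-.5,z)
S=lambda x,y,z:atz(s,205+(x+.5)/5-.5,180+(y+.5)/5-.5,z)
P=[T(100,101,.014),T(450,86,.014),T(470,438,.014),T(117,455,.014)]
for p in P:print("screw",p)
c=np.mean(P,0);print("plate centre",c)
xa=(P[0]+P[1]-P[2]-P[3])[:2];ya=(P[0]+P[3]-P[1]-P[2])[:2]
yx=np.arctan2(xa[1],xa[0]);yy=np.arctan2(-ya[0],ya[1]);print("yaw",np.degrees([yx,yy]))
yaw=(yx+yy)/2;R=np.array([[np.cos(yaw),-np.sin(yaw)],[np.sin(yaw),np.cos(yaw)]])
# plate centre is at y=-10mm
O=c[:2]+R@[0,.01];print("origin",O)
L=lambda x,y,z:np.append(O+R@[x,y],z)
print("hinge",L(0,.05,.055),"pin",L(.03,.05,.144))
print("pin grip top meas",T(175,200,.144), S(517,173,.144))
for q in(-1.25,-1.15,-1.05):
    p=L(.12*np.sin(q),.05,.055+.12*np.cos(q));u=proj(t,p);w=proj(s,p);print(q,p,"topcrop",(u[0]-290)*6,(u[1]-180)*6,"scenecrop",(w[0]-205)*5,(w[1]-180)*5)
C=lambda x,y,z:atz(t,175+(x+.5)/6-.5,225+(y+.5)/6-.5,z)
print("cup",C(194,163,.085),C(124,163,.085)-C(264,163,.085),"scene",S(101,72,.085))
print("roller meas",T(188,498,.1),S(345,326,.1))
for nm,p in(("platform",L(0,-.045,.087)),("pintop",L(.03,.05,.144))):
    u=proj(t,p);w=proj(s,p);print(nm,(u[0]-290)*6,(u[1]-180)*6,(w[0]-205)*5,(w[1]-180)*5)
E
```

```text
screw [ 0.6349 -0.081   0.014 ]
screw [ 0.6407 -0.2564  0.014 ]
screw [ 0.4647 -0.2625  0.014 ]
screw [ 0.4581 -0.087   0.014 ]
plate centre [ 0.5496 -0.1717  0.014 ]
yaw [1.9743 2.0261]
origin [ 0.5492 -0.1617]
hinge [ 0.5475 -0.1118  0.055 ] pin [ 0.5775 -0.1107  0.144 ]
pin grip top meas [ 0.5751 -0.1089  0.144 ] [ 0.5779 -0.113   0.144 ]
-1.25 [ 0.4337 -0.1157  0.0928] topcrop 184.26615615559933 504.2416989551341 scenecrop 334.56549606232727 336.66560132481067
-1.15 [ 0.438  -0.1156  0.104 ] topcrop 185.47438342557632 495.3744654238959 scenecrop 339.6888112449244 319.7770104087924
-1.05 [ 0.4435 -0.1154  0.1147] topcrop 186.50630776502123 484.01008434575886 scenecrop 346.28045137571263 302.53857107261837
cup [0.4717 0.2075 0.085 ] [0.0007 0.0665 0.    ] scene [0.474  0.2068 0.085 ]
roller meas [ 0.4379 -0.1159  0.1   ] [ 0.4398 -0.1163  0.1   ]
platform 370.3850205416038 255.21210567385674 581.336535827031 339.14325151901437
pintop 176.29956200696688 192.31097448562326 511.99514620184516 169.4679760345096
```

Checks agree to 2–4 mm between the cameras: the pin is at about (0.577,-0.111), lever q ≈ -1.18 and the cup at (0.4725,0.2075). Now I move toward the pin, raised.

```bash
python3 -m pendant '[0.5,-1,0.3,0,0,0.2,60, 0.5,-1,0.3,0,0,0.2,60, 0.5,-1,0.3,0,0,0.2,60, 0.5,-1,0.3,0,0,0.2,60, 0.5,-1,0.2,0,0,0.2,60, 0.5,-1,0.2,0,0,0.2,60, 0.5,-1,0.2,0,0,0.2,60, 0.5,-1,0,0,0,0.2,60, 0.5,-1,0,0,0,0.2,60, 0.5,-1,0,0,0,0.2,60]' 30
```

```text
time_s: 1.5
tool_pos: [0.3968, 0.2182, 0.2947]
tool_rot: [-90.0, -0.0, 2.5]
force: [0.1, -0.3, 0.2]
grip_width: 0.0598
```

```bash
python3 -m pendant '[0.5,-1,0,0,0,0,60, 0.5,-1,0,0,0,0,60, 0.5,-1,0,0,0,0,60, 0.5,-1,0,0,0,0,60, 0.5,-1,0,0,0,0,60, 0.5,-1,0,0,0,0,60, 0.5,-1,-0.4,0,0,0,60, 0.5,-0.6,-0.5,0,0,0,60, 0.5,-0.6,-0.8,0,0,0,60,0,0,0,0,0,0,60]'
python3 - <<'E'
from cell import env
from h import *
import cv2
print(env.get_obs()["tool_pos"],env.get_obs()["tool_rot"])
for n in("wrist","top","scene"):
    c=env.read_camera(n);cv2.imwrite(f"pics/{n}1.png",c["image"][:,:,::-1]);print(proj(c,[.577,-.111,.144]))
E
```

```text
time_s: 2.75
tool_pos: [0.575, -0.1103, 0.2237]
tool_rot: [-90.1, 0.3, 2.2]
force: [1.0, -0.8, 0.2]
grip_width: 0.0599
[ 0.5750104  -0.11032191  0.22370535] [-90.09434013   0.31530238   2.21026895]
(np.float64(276.2508889360981), np.float64(218.16629379297407))
(np.float64(319.4877120510487), np.float64(212.22473545933445))
(np.float64(307.34128372794765), np.float64(214.00178675374264))
```

View pics/wrist1.png

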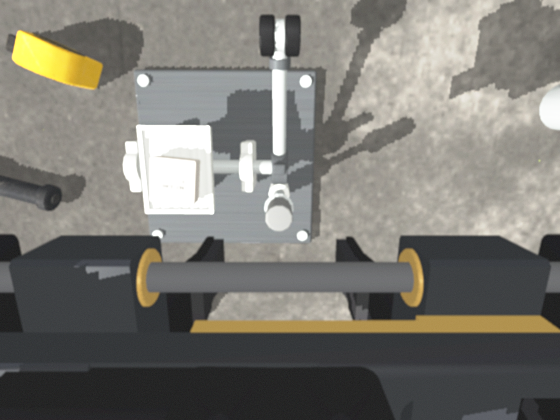

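View pics/scene1.png

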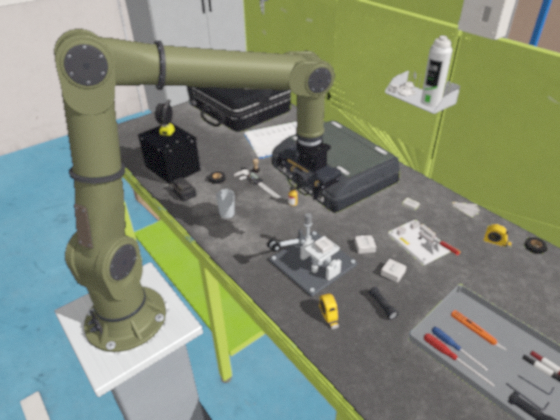

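The wrist view shows the pin's grip top at (279,217) against a predicted (276,218), so alignment is good. Now I descend.

```bash
python3 -m pendant '[0.05,0.02,-0.6,0,0,0,60, 0,0,-0.6,0,0,0,60, 0,0,-0.6,0,0,0,60, 0,0,-0.6,0,0,0,60, 0,0,-0.45,0,0,0,60, 0,0,0,0,0,0,60, 0,0,0,0,0,0,60]'
python3 - <<'E'
from cell import env
from h import *
import cv2
print(env.get_obs()["tool_pos"],env.get_obs()["tool_rot"],env.get_obs()["force"])
for n in("wrist","scene"):
    c=env.read_camera(n);im=c["image"][:,:,::-1]
    if n=="scene":im=cv2.resize(im[140:300,205:365],None,fx=4,fy=4)[:600]
    cv2.imwrite(f"pics/{n}2.png",im)
E
```

```text
time_s: 3.78
tool_pos: [0.5791, -0.1074, 0.1138]
tool_rot: [-90.0, -0.1, 2.4]
force: [0.3, -0.8, 0.2]
grip_width: 0.06
[ 0.57908885 -0.10743548  0.11380242] [-89.99291843  -0.10860781   2.44287037] [ 0.33273479 -0.82386014  0.24107422]
```

View pics/wrist2.png

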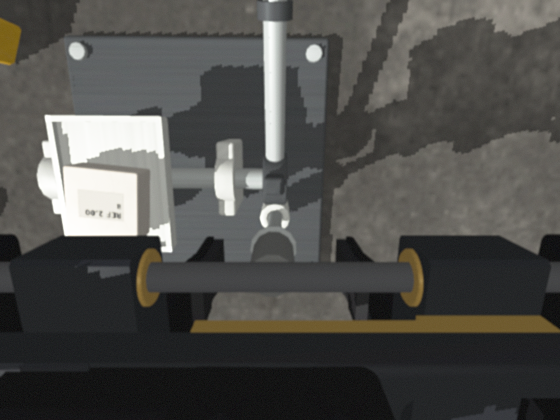

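View pics/scene2.png

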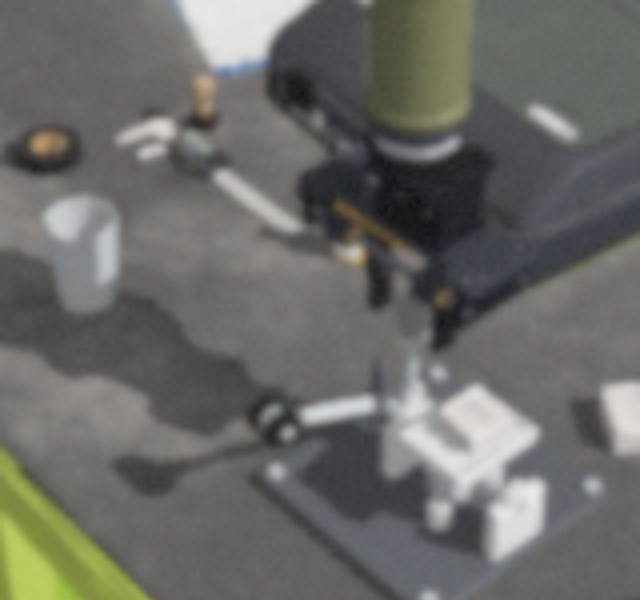

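Pin is between the fingers, slightly to -y. I'll correct 3 mm and close.

```bash
python3 -m pendant '[-0.02,-0.07,-0.08,0,0,0,60, 0,0,0,0,0,0,40, 0,0,0,0,0,0,18, 0,0,0,0,0,0,18, 0,0,0,0,0,0,18, 0,0,0,0,0,0,18]' 30
```

```text
time_s: 4.62
tool_pos: [0.5775, -0.1104, 0.1094]
tool_rot: [-90.0, -0.0, 2.4]
force: [-0.9, -0.3, 0.5]
grip_width: 0.0206
```

```bash
python3 -m pendant '[0,0,0,0,0,0,10, 0,0,0.25,0,0,0,10, 0,0,0.4,0,0,0,10, 0,0,0.5,0,0,0,10, 0,0,0.5,0,0,0,10, 0,0,0.5,0,0,0,10, 0,0,0.5,0,0,0,10, 0,0,0.2,0,0,0,10, 0,0,0,0,0,0,10]' 40
python3 - <<'E'
from cell import env
from h import *
import cv2
o=env.get_obs();print(o["tool_pos"],o["tool_rot"],o["force"])
for n in("wrist","scene"):
    c=env.read_camera(n);im=c["image"][:,:,::-1]
    if n=="scene":im=cv2.resize(im[140:290,205:365],None,fx=4,fy=4)
    cv2.imwrite(f"pics/{n}3.png",im)
E
```

```text
time_s: 5.75
tool_pos: [0.5778, -0.1104, 0.224]
tool_rot: [-90.0, -0.1, 2.4]
force: [0.0, -0.6, -2.2]
grip_width: 0.0208
[ 0.57781451 -0.11035498  0.2240306 ] [-8.99907694e+01 -6.40731647e-02  2.42591878e+00] [ 0.03754497 -0.58527739 -2.17078146]
```

View pics/wrist3.png

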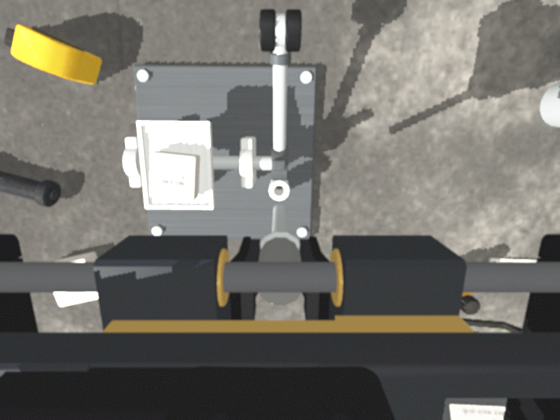

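View pics/scene3.png

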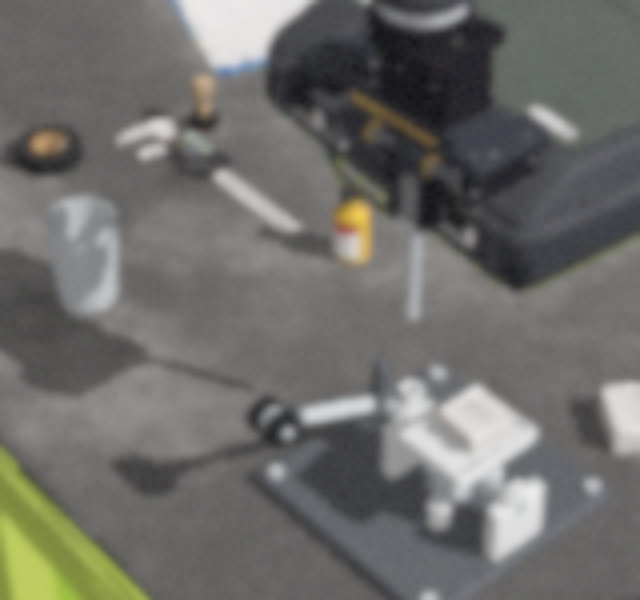

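The pin hangs clear and vertical, and the sleeve is empty. Now I carry it to the cup.

```bash
python3 -m pendant '[-0.1,0.5,0,0,0,0,10, -0.3,0.9,0,0,0,0,10, -0.33,1,0,0,0,0,10, -0.33,1,0,0,0,0,10, -0.33,1,0,0,0,0,10, -0.33,1,0,0,0,0,10, -0.33,1,0,0,0,0,10, -0.33,0.9,0,0,0,0,10, -0.25,0.65,0,0,0,0,10, 0,0,0,0,0,0,10]'
python3 - <<'E'
from cell import env
from h import *
import cv2
o=env.get_obs();print(o["tool_pos"],o["tool_rot"],o["force"],o["grip_width"])
for n in("top","scene"):
    c=env.read_camera(n);im=c["image"][:,:,::-1]
    if n=="scene":im=cv2.resize(im[120:240,145:305],None,fx=4,fy=4)
    cv2.imwrite(f"pics/{n}4.png",im)
E
```

```text
time_s: 7.1
tool_pos: [0.4707, 0.21, 0.2223]
tool_rot: [-90.0, 0.1, 2.7]
force: [0.3, -0.7, -1.0]
grip_width: 0.0208
[0.47069805 0.2100044  0.22229693] [-90.02345668   0.10952815   2.70502049] [ 0.25945636 -0.67317    -0.95334842] 0.020802850198991755
```

View pics/scene4.png

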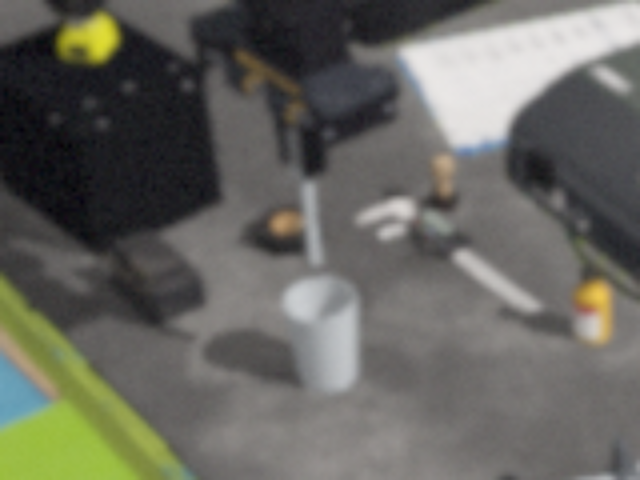

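The pin is over the cup centre with its tip at (318,262) and the rim centre at (320,295). Now I lower it.

```bash
python3 -m pendant '[0.04,-0.06,-0.4,0,0,0,10, 0,0,-0.5,0,0,0,10, 0,0,-0.5,0,0,0,10, 0,0,-0.5,0,0,0,10, 0,0,-0.5,0,0,0,10, 0,0,-0.3,0,0,0,10, 0,0,0,0,0,0,10]'
python3 - <<'E'
from cell import env
import cv2
o=env.get_obs();print(o["tool_pos"],o["force"],o["grip_width"])
c=env.read_camera("scene");im=c["image"][:,:,::-1]
cv2.imwrite(f"pics/scene5.png",cv2.resize(im[120:240,145:305],None,fx=4,fy=4))
E
```

```text
time_s: 8.07
tool_pos: [0.4734, 0.2041, 0.1141]
tool_rot: [-90.1, 0.1, 2.3]
force: [-0.3, 0.2, -0.3]
grip_width: 0.021
[0.47340548 0.20406121 0.11414571] [-0.33746599  0.16042166 -0.31691137] 0.02104625418090581
```

View pics/scene5.png

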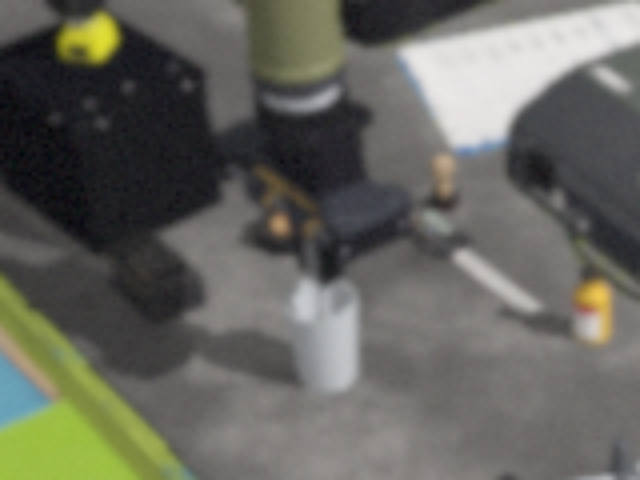

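```bash
python3 -m pendant '[0,0,-0.1,0,0,0,10, 0,0,0,0,0,0,24, 0,0,0,0,0,0,34, 0,0,0,0,0,0,60, 0,0,0,0,0,0,85, 0,0,0.3,0,0,0,85, 0,0,0.6,0,0,0,85, 0,0,0.8,0,0,0,85, 0,0,0.8,0,0,0,85, 0,0,0.3,0,0,0,85]'
python3 - <<'E'
from cell import env
import cv2
o=env.get_obs();print(o["tool_pos"],o["force"],o["grip_width"])
c=env.read_camera("scene");im=c["image"][:,:,::-1]
cv2.imwrite(f"pics/scene6.png",cv2.resize(im[120:240,145:305],None,fx=4,fy=4))
c=env.read_camera("wrist");im=c["image"][:,:,::-1]
cv2.imwrite(f"pics/wrist6.png",im)
E
```

```text
time_s: 9.38
tool_pos: [0.475, 0.2057, 0.2261]
tool_rot: [-89.9, -0.2, 2.4]
force: [-0.3, -0.3, 0.1]
grip_width: 0.0842
[0.47504357 0.20568423 0.22606076] [-0.32132755 -0.32272312  0.1435051 ] 0.08417202070616481
```

View pics/scene6.png

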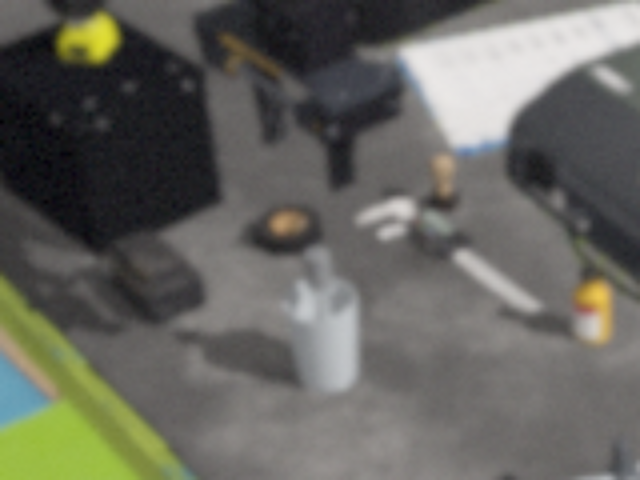

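View pics/wrist6.png

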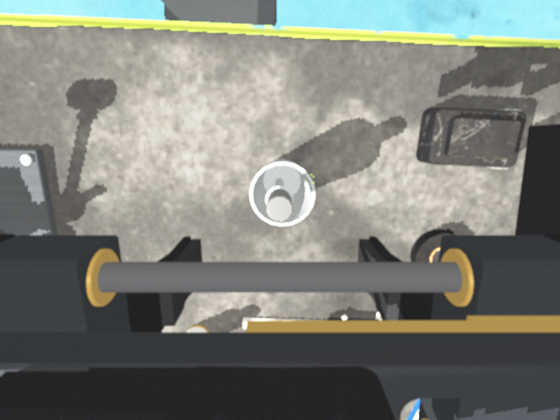

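Pin stands in the cup, released. Now I go above the roller.

```bash
python3 -m pendant '[-0.05,-0.6,0,0,0,0,70, -0.1,-1,0,0,0,0,70, -0.1,-1,0,0,0,0,60, -0.1,-1,0,0,0,0,60, -0.1,-1,0,0,0,0,60, -0.1,-1,0,0,0,0,60, -0.1,-1,0,0,0,0,60, -0.15,-0.9,-0.3,0,0,0,60, -0.1,-0.55,-0.3,0,0,0,60, 0,0,0,0,0,0,60]' 30
python3 - <<'E'
from cell import env
from h import *
import cv2
o=env.get_obs();print(o["tool_pos"],o["force"],o["grip_width"])
c=env.read_camera("wrist");im=c["image"][:,:,::-1]
for q in(-1.25,-1.15,-1.05):print(q,proj(c,[.5475+.12*np.sin(q),-.1118-.004,.055+.12*np.cos(q)]))
cv2.imwrite(f"pics/wrist7.png",im)
E
```

```text
time_s: 10.72
tool_pos: [0.4353, -0.1192, 0.1975]
tool_rot: [-90.0, 0.2, 2.1]
force: [0.5, 0.2, 0.4]
grip_width: 0.0602
[ 0.435334   -0.11916358  0.19748059] [0.47672422 0.23264859 0.40065441] 0.06024780391410002
-1.25 (np.float64(281.159074421572), np.float64(206.06065082739))
-1.15 (np.float64(281.0514807271028), np.float64(214.37138055288375))
-1.05 (np.float64(280.879864607377), np.float64(224.453466793877))
```

View pics/wrist7.png

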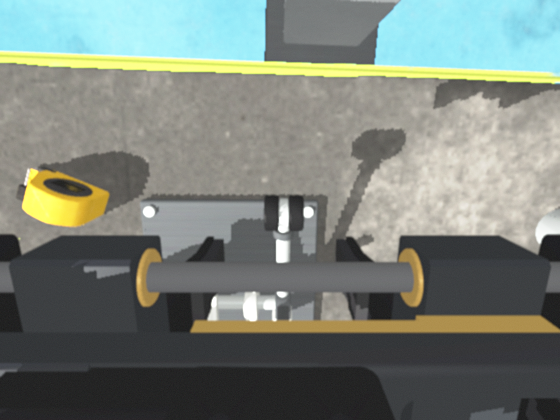

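Roller is at (284,213), so q ≈ -1.165 and the roller is at about (0.437,-0.1145,0.102). Now I descend over its flat ends.

```bash
python3 -m pendant '[0.05,0.11,-0.5,0,0,0,60, 0,0,-0.6,0,0,0,60, 0,0,-0.6,0,0,0,60, 0,0,-0.6,0,0,0,60, 0,0,-0.5,0,0,0,60, 0,0,0,0,0,0,60]'
python3 - <<'E'
from cell import env
from h import *
import cv2
o=env.get_obs();print(o["tool_pos"],o["force"],o["grip_width"])
c=env.read_camera("scene");im=c["image"][:,:,::-1]
cv2.imwrite(f"pics/scene8.png",cv2.resize(im[160:300,205:365],None,fx=4,fy=4))
c=env.read_camera("wrist");im=c["image"][:,:,::-1]
cv2.imwrite(f"pics/wrist8.png",im)
E
```

```text
time_s: 11.52
tool_pos: [0.4386, -0.1113, 0.0861]
tool_rot: [-90.0, 0.2, 2.5]
force: [0.2, -0.6, -0.4]
grip_width: 0.0601
[ 0.43856904 -0.11126191  0.08614145] [ 0.19771346 -0.56047393 -0.36422792] 0.060059770823118926
```

View pics/scene8.png

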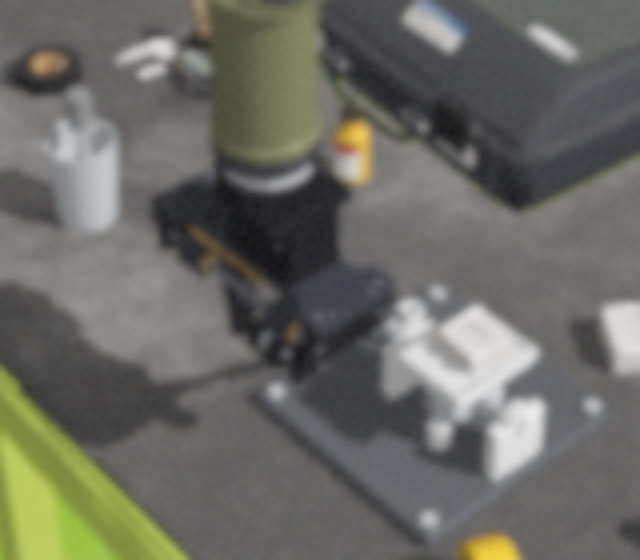

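View pics/wrist8.png

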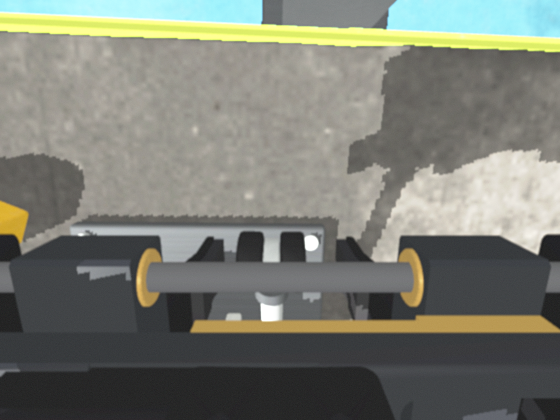

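Roller sits about 4 mm to -y of the jaw centre. I'll correct and close.

```bash
python3 -m pendant '[-0.03,-0.1,-0.07,0,0,0,60, 0,0,0,0,0,0,45, 0,0,0,0,0,0,38, 0,0,0,0,0,0,26, 0,0,0,0,0,0,26, 0,0,0,0,0,0,20, 0,0,0,0,0,0,20]' 40
```

```text
time_s: 12.5
tool_pos: [0.4387, -0.116, 0.0846]
tool_rot: [-90.0, 0.0, 2.4]
force: [-0.6, 2.7, 1.0]
grip_width: 0.0315
```

```bash
python3 -m pendant '[0.08,0,0.15,0,0,0,20, 0.08,0,0.15,0,0,0,20, 0.1,0,0.14,0,0,0,20, 0.1,0.01,0.14,0,0,0,20, 0.11,0.01,0.13,0,0,0,20, 0.11,0.01,0.13,0,0,0,20, 0.13,0,0.12,0,0,0,20, 0.13,0.01,0.12,0,0,0,20, 0.14,0,0.1,0,0,0,20, 0.14,0.01,0.1,0,0,0,20]'
python3 - <<'E'
from cell import env
from h import *
import cv2
o=env.get_obs();print(o["tool_pos"],o["tool_rot"],o["force"],o["grip_width"])
p=o["tool_pos"];print(np.arctan2(p[0]-.5475,p[2]+.019-.055),np.hypot(p[0]-.5475,p[2]+.019-.055))
c=env.read_camera("scene");im=c["image"][:,:,::-1]
cv2.imwrite(f"pics/scene9.png",cv2.resize(im[160:300,205:365],None,fx=4,fy=4))
E
```

```text
time_s: 13.75
tool_pos: [0.4809, -0.1146, 0.1361]
tool_rot: [-89.9, 0.4, 2.4]
force: [-9.8, 2.0, 5.3]
grip_width: 0.0319
[ 0.48090127 -0.11460026  0.13611575] [-89.93187937   0.39066942   2.39852602] [-9.78301194  1.98582704  5.29737923] 0.03185135810488684
-0.5869985313295434 0.12024373144956403
```

View pics/scene9.png

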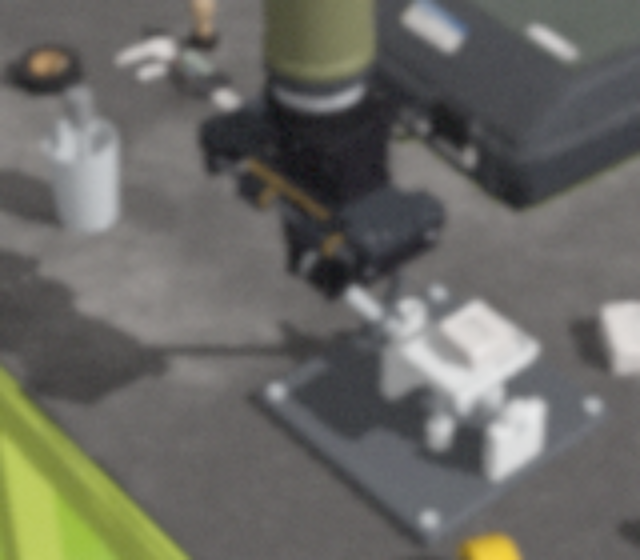

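The lever is at -0.59 with the radius right at 0.120 m, and the block is still on the platform. Now the second half.

```bash
python3 -m pendant '[0.15,0,0.09,0,0,0,20, 0.155,0.01,0.085,0,0,0,20, 0.16,0,0.075,0,0,0,20, 0.165,0.01,0.065,0,0,0,20, 0.165,0,0.06,0,0,0,20, 0.17,0.01,0.045,0,0,0,20, 0.17,0,0.035,0,0,0,20, 0.175,0.01,0.03,0,0,0,20, 0.175,0,0.015,0,0,0,20, 0.175,0.01,0,0,0,0,20]' 
python3 -m pendant '[0,0,0,0,0,0,20, 0,0,0,0,0,0,20, 0,0,0,0,0,0,20]'
python3 - <<'E'
from cell import env
from h import *
import cv2
o=env.get_obs();print(o["tool_pos"],o["tool_rot"],o["force"],o["grip_width"])
p=o["tool_pos"];print(np.arctan2(p[0]-.5475,p[2]+.019-.055),np.hypot(p[0]-.5475,p[2]+.019-.055))
c=env.read_camera("scene");im=c["image"][:,:,::-1]
cv2.imwrite(f"pics/scene10.png",cv2.resize(im[150:290,205:365],None,fx=4,fy=4))
c=env.read_camera("wrist");im=c["image"][:,:,::-1]
cv2.imwrite(f"pics/wrist10.png",im)
c=env.read_camera("top");im=c["image"][:,:,::-1]
cv2.imwrite(f"pics/top10.png",im)
E
```

```text
time_s: 15.05
tool_pos: [0.5501, -0.1123, 0.1574]
tool_rot: [-90.0, 0.0, 2.4]
force: [-5.3, 3.0, 6.9]
grip_width: 0.0315
time_s: 15.42
tool_pos: [0.5511, -0.1122, 0.1574]
tool_rot: [-90.0, -0.1, 2.5]
force: [-1.7, 2.3, 5.3]
grip_width: 0.0319
[ 0.55109695 -0.11221772  0.15738201] [-89.99230142  -0.12272223   2.45431406] [-1.67528429  2.25626767  5.2979143 ] 0.03191938222639169
0.029624654948699078 0.12143529574208521
```

View pics/scene10.png

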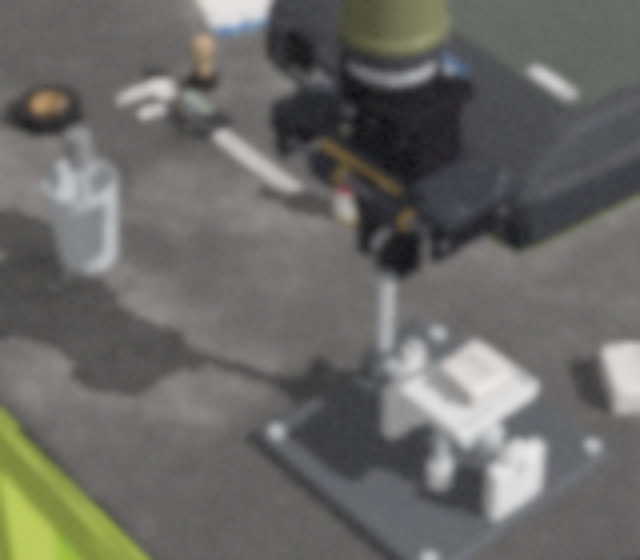

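View pics/wrist10.png

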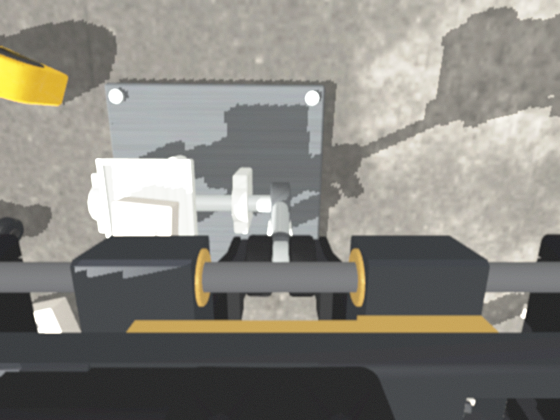

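View pics/top10.png

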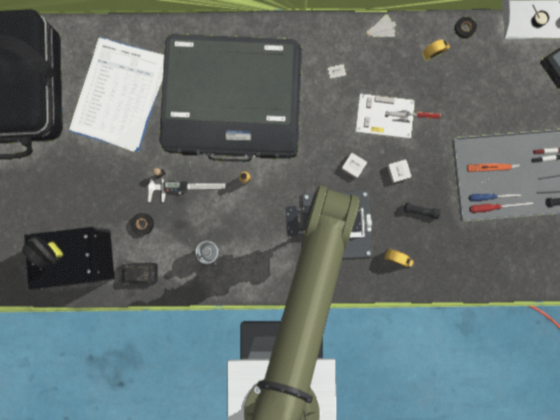

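The scene view shows the lever straight up, from (385,370) to the roller at (400,248). The block is on the platform (475,370) and the pin is in the cup (75,170). Last: check that the hold is steady and where the roller projects.

```bash
python3 -m pendant '[0,0,0,0,0,0,20, 0,0,0,0,0,0,20, 0,0,0,0,0,0,20, 0,0,0,0,0,0,20]'
python3 - <<'E'
from cell import env
from h import *
o=env.get_obs();p=o["tool_pos"];print(p,np.abs(o["joint_velocities"]).max(),np.arctan2(p[0]-.5475,p[2]+.019-.055))
c=env.read_camera("scene")
for q in(-.15,0,.15):
    w=proj(c,[.5475+.12*np.sin(q),-.1118,.055+.12*np.cos(q)]);print(q,(w[0]-205)*4,(w[1]-150)*4)
E
```

```text
time_s: 16.08
tool_pos: [0.5511, -0.1123, 0.1574]
tool_rot: [-90.0, -0.1, 2.5]
force: [-3.3, 2.5, 5.4]
grip_width: 0.0316
[ 0.55110127 -0.11226559  0.15739626] 0.11686819203063602 0.0296566894572204
-0.15 363.1721656958009 251.8012018789966
0 381.4488446642747 240.77981674968248
0.15 399.44389221231336 232.65163930150106
```

Run:
```python
from cell import env
from h import *
import cv2
c=env.read_camera("scene");im=c["image"][150:290,205:365,::-1].copy()
im=cv2.resize(im,None,fx=4,fy=4,interpolation=cv2.INTER_CUBIC)
for q,col in((-.15,(255,0,0)),(0,(0,255,0)),(.15,(0,0,255))):
    for r in(.04,.06,.08,.10):
        w=proj(c,[.5475+r*np.sin(q),-.1118,.055+r*np.cos(q)]);cv2.circle(im,(round((w[0]-205)*4),round((w[1]-150)*4)),1,col,-1)
w=proj(c,[.5475,-.134,.175]);print((w[0]-205)*4,(w[1]-150)*4)
cv2.imwrite("pics/ov.png",cv2.resize(im[200:440,300:540],None,fx=2.4,fy=2.4))
```

```text
400.7520523451715 255.3398865113436
```

View pics/ov.png

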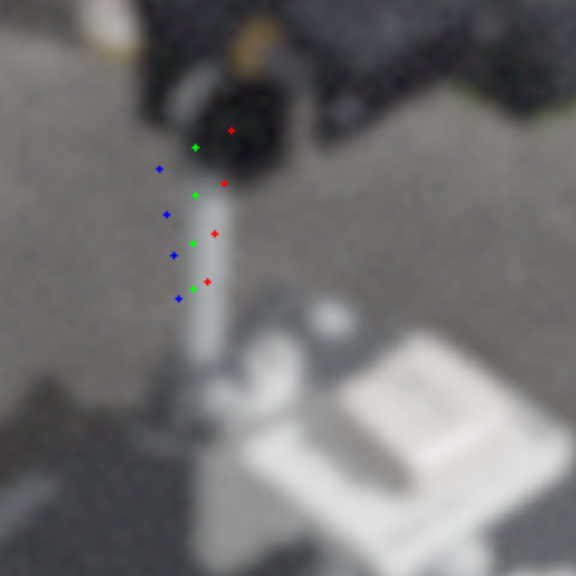

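The lever's slope matches the q = 0 line (about 5 px over 160, against 3 for 0 and 25 for 0.15), with only a constant offset of about 1 camera pixel from calibration. Handing in.

Run:
```python
from cell import env
print(env.sign_off())
```

```text
the job is handed in; nothing more can be done
None
```

I pulled the lock pin out of its sleeve, put it in the steel tool cup and let go of it there. Then I gripped the lever's roller on its flat ends and swung the lever upright. I handed the job in at about 16 s of the 58 s allowed, with the gripper still holding the lever; no verdict is reported.

**Lever:** The arm's position put it at +0.03 rad, and its slope in the scene camera at about 0.01–0.02 rad, both inside the 0.15 rad limit. My overlay of the expected lever line sat about 1 camera pixel off the image, which I took as calibration error. The pose held steady over the last half second, with the fingers closed on the roller at 31.6 mm and up to 5.4 N per axis at the wrist.

**Pin, block and bystanders:** The last pictures show the pin standing in the cup and the block on the platform. The bystanders look unmoved by eye; I did not measure them.

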